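Set the slack-driven stop to the red marker and seat the glass bar against it

TASK

With the crank wheel, set the sliding stop so that its yellow pointer lines up with the red marker, and let go of the wheel; its drive has slack, so the last movement onto the mark must always be towards the glass bar - if the stop is already past the marker on the bar's side, first wind it back well beyond. Then slide the glass bar along its channel against the stop's sprung buffer, press gently (about 10 N) for a second and let go, leaving the bar there and the pointer still on the red marker. Move the stop only with the wheel, keep the bar down in its channel, and leave the jar, palette and tweezers alone.

Things in the scene. Friction and masses are not known exactly. Their poses are not given: they have to be found in the camera images.
- stage: The measuring stage, fixed to the bench: black light-pad board 220 (its x) x 460 (its y, -220 to +240) x 12 mm with a white lit panel. Origin on its underside; z up. Its y runs from the glass bar to the stop and on to the crank wheel. Channel along y between two clear lips 33 mm apart (tops 18 mm above the bench), centred on stage x = -30 mm, from y = -205 to +75 mm.
- pointer (a point): Tip of the thin yellow pointer (3 mm wide) on the stop, 30 mm above the bench; it moves with the stop, past the ends of the markers' fins.
- stop_face (a point): Point on the flat face of the stop's arm that looks at the glass bar (stage -y), on the channel's centre line, 30 mm above the bench, 7 mm nearer the bar than the pointer's line. Axes parallel to the stage's. A round black-tipped spring buffer, 16 mm wide, sticks out of it here; how far differs each time (5 to 12 mm) and is not reported. It yields 1 mm per 5 N.
- wheel (a joint): Angle of the crank wheel, rad, positive anticlockwise from above, -1.25 to 1.25, starts at 0. Anticlockwise drives the stop towards the bar (stage -y), clockwise away from it; the handle goes the same way as the stop. With the slack taken up 1 rad moves it 36 mm near angle 0, 22 mm near +-0.9. Slack 7 mm in all; where in it the drive starts is unknown. Turning takes 0.7 N m; it stays where left.
- wheel_axis (a point): Centre of the crank wheel's top face, on its vertical axis. The wheel is an aluminium disc of 140 mm diameter, 12 mm thick, its top face 58 mm above the bench, with a hub 32 mm across standing 12 mm higher.
- mark_red: The red marker clipped on the scale: an upright red fin 3 mm thick, 18 mm long, 20 mm tall on a small foot. Its fin lies along its x axis at its y = 0; axes parallel to the stage's. The stop is set when the pointer is at y = 0 in this frame. Origin at the foot of the fin's end that faces the pointer. Fixed.
- mark_green: A green marker of the same shape, fixed on the same scale; not the one to use.
- bar: Teal glass bar, 30 mm wide (x), 90 mm long (y), 24 mm high, 110 to 220 g, lying lengthwise in the channel. Origin at the centre of its underside, 12 mm above the bench.
- bar_end (a point): Centre of the bar's end that faces the stop (+45 mm along its y), 30 mm above the bench.
- jar: Bystander: glass jar with green lid, 64 mm across, 85 mm tall, origin at the centre of its underside.
- palette: Bystander: orange divided palette, 80 x 130 x 16 mm, origin at the centre of its underside.
- tweezers: Bystander: steel tweezers, 150 mm long, about 10 mm high, origin at the centre of the underside, lying along y.
- stop: The sliding stop: blue block 32 x 50 x 32 mm on the rail (top 48 mm above the bench) with an aluminium arm, 14 mm thick in y, across the channel, 20 to 46 mm up. Origin at bench level in the pointer's line; axes parallel to the stage's. It moves with 2 N through the slack; once wound towards the bar, the drive holds it against at least 18 N from the bar.
- handle: The wheel's upright black handle: a freely revolving round pin, 16 mm diameter, 42 mm tall (58 to 100 mm above the bench), 60 mm from the wheel's axis, round which it travels. Origin at its foot. At wheel angle 0 it lies on the stage's -x side of the axis.
There are look-alikes about, which are no part of the job. Of the things shaped like the bar, the teal one is meant.

How it is judged:
By the outcome, as a careful person would: the job done as asked, in the order asked, and still so for the second after the job is handed in, with the robot touching nothing.
It also fails if it takes over 67 s, if anything falls off the work surface, if the arm or the gripper's body presses on something with over 40 N, if the wrist force passes 120 N, or if a joint passes its speed limit or range.

ROBOT

A 6-joint arm with a two-finger parallel gripper is mounted at the origin on the work surface. World frame = base frame: x ahead of the robot, y to its left, z up, the work surface at z = 0. Lengths are in mm, angles in rad, forces in N, time in s.
With the tool pointing down it reaches from about 275 to 1000 mm from the base axis. Payload 8.4 kg.
Tool frame: the origin (TCP) lies at the very end of the fingers, on their centre line; the grasp point (between the pads) lies 19 mm behind it; z points along the fingers, y is the direction in which the jaws open and shut (so a half turn about z gives the same grasp; the last joint's range is limited). The gripper opens to 85 mm and grips with 20 to 120 N. Pads are 22 mm wide; open, the fingers measure 114 mm over their backs; the gripper's body (76 mm by 85 mm) begins 54 mm behind the grasp point. The pads swing forward as they close: fully open they stand 13 mm farther back than shut.
Start: joints at [1.22, 0.353, 1.633, -0, 1.155, -0.002], TCP at [213.605, 587.368, 231.281] pointing down, gripper open.
Joint ranges: [-2.63, 2.63], [-0.92, 2.1], [0.06, 2.66], [-1.3, 4.44], [0, 2.69], [-3.02, 3.02]. Speed limits (rad/s): [2.22, 2.22, 2.79, 3.14, 3.14, 3.14].

INTERFACE

Orientations are given as [roll, pitch, yaw] about the fixed x, y, z axes, in that order (R = Rz(yaw) Ry(pitch) Rx(roll)).
In Python, from rig import sense, grab_frame, get_calibration, sign_off, boxes_of, trace gives the robot as it stands.
- The arm moves only by the tool servo_tool, never from a script. Its argument "rows" is a list of rows, each a list of 3 entries, a list of its own where there are three numbers: the finger opening in mm, from 0 to 85.4, then the shift along the tool's x, y, z in mm, then the turn, a rotation vector about the tool's x, y, z in degrees. A call has 1 to 8 rows; each row shifts and turns the commanded pose from where the row before left it, along the tool's axes as they then stand; what a row does not reach is not made up. A row lasts 1/8 s, in which the tool goes at most 62.5 mm and 10.7 degrees, less where a joint would pass 70% of its speed; a pose out of reach is approached as far as the arm can. A call is refused whole if a number of a shift passes 62.5 or a number of a turn 10.7, either way. A call with a gripper value outside its range is refused whole. The fingers move at their own pace and stop on an object; "force" is the grip in N (left out, the last holds). Time passes only in rows, so rows that do not move let the fingers close. It gives the time, the measured TCP pose, the force and the opening at its end, in the units of the state.
- sense(): the state, without advancing time (a new reading comes with each control period).
- grab_frame(name): name is "scene" or "top" or "wrist"; returns the picture (400x640x3 uint8, blue, green, red); there is no depth.
- get_calibration(name): a dict with "intrinsics" (3x3 intrinsics, pixels), "k1" (the pictures are not rectified: a ray, as slopes to the right and down, at radius r is drawn at 1 + k1 r^2 times it, then the intrinsics apply), "world_to_cam" (4x4, takes a point from world to camera coordinates). Camera axes: x right, y down, z forward; pixel columns grow to the right and rows downward; lengths in mm; the calibration is good to about 2 mm. A picture is of the moment at which its call begins: read the wrist's pose just before it. get_calibration takes no time and is no camera call; for the wrist camera it gives the pose at the moment of the call.
- sign_off(): hands the job in, once; it reports no verdict.
Trained networks look in the newest picture that a camera, given by its name, has taken for a name from the list of things; names that differ only in an ending like _2 or _b are one class to them, and where a whole thing is asked for, a point or a joint stands for the part that bears it (a point fixed in the world has none). Each returns a list of dicts, best first, with "conf" (0 to 1); they miss things now and then, are a little off and sometimes report something else, mostly with a low value. They report only what shows in the picture. A call takes as long as a camera call. They do not tell look-alikes from the thing itself.
- boxes_of(camera, thing): "centre" ([x, y, z] in mm, in the coordinates of the camera as it stood for that picture, good to about 4 mm: the middle of the surface that is visible of it).
- trace(camera, thing): "mask" (400x640 bool, what is visible of it).
The state is a dict: "clock": time; "qpos": joint angles; "qvel": joint speeds; "joint_efforts": joint torques, N m; "eef_pos": TCP position; "tcp_rot": TCP orientation; "contact_force": force on the tool from outside, world axes, zero at the start; "wrist_torque": the same for the moment, N m; "opening": opening from 0.0 (shut) to 1.0 (fully open).
Only numpy, scipy, OpenCV 4.12 (cv2) and the standard library are available. Lean on these libraries where they do the work, as an engineer would, in place of code of your own. Each camera call takes 0.05 s, during which the arm holds its last target. There are 200 camera calls.

## Working session

There is one attempt and no reset: what is moved stays moved. The work goes in short steps, Python scripts to look and compute and a tool call to move; the robot and the scene stay as the last step left them, time stands still between calls to the robot, and variables do not carry over. Pictures are saved under pics/ and viewed, about 8 in all and at most 12, crops included, and the job is handed in when it is done.

Besides the shell and the picture viewer there is one more tool, called after ">>>" by a JSON object that holds its "api" and its "payload", one argument or row to a line. servo_tool: Moves the arm, as the interface text tells. Its arguments: {"type":"object","properties":{"rows":{"type":"array","items":{"type":"array"}},"force":{"type":"number"}},"required":["rows"]}

```bash
ls; mkdir -p pics; cat > h.py <<'E'
import numpy as np, cv2
from rig import *
def px2w(cam,uv,z,cal=None):
    c=cal or get_calibration(cam); K=np.array(c["intrinsics"]);T=np.array(c["world_to_cam"])
    d=[(uv[0]-K[0,2])/K[0,0],(uv[1]-K[1,2])/K[1,1]]; d=np.array(d); s=d.copy()
    for _ in range(20): s=d/(1+c["k1"]*(s@s))
    R=T[:3,:3];o=-R.T@T[:3,3]; v=R.T@np.array([s[0],s[1],1]); return o+v*(z-o[2])/v[2]
def w2px(cam,p,cal=None):
    c=cal or get_calibration(cam); K=np.array(c["intrinsics"]);T=np.array(c["world_to_cam"])
    q=T[:3,:3]@np.array(p)+T[:3,3]; s=q[:2]/q[2]; s=s*(1+c["k1"]*(s@s)); return K[:2,:2]@s+K[:2,2]
def c2w(cam,p):
    T=np.array(get_calibration(cam)["world_to_cam"]); return T[:3,:3].T@(np.array(p)-T[:3,3])
E
python3 - <<'E'
from h import *
s=sense();print({k:np.round(v,3).tolist() for k,v in s.items()})
for cam in("top","scene"):
    im=grab_frame(cam);cv2.imwrite(f"pics/{cam}0.png",im)
    c=get_calibration(cam);T=np.array(c["world_to_cam"]);print(cam,np.round(-T[:3,:3].T@T[:3,3]),np.round(T[:3,:3],2).tolist(),np.array(c["intrinsics"]).tolist())
    for n in["stage","pointer","stop","wheel","handle","mark_red","mark_green","bar","jar","palette","tweezers"]:
        for b in boxes_of(cam,n)[:3]:
            p=c2w(cam,b["centre"]);print(n,round(b["conf"],2),np.round(p).tolist(),np.round(w2px(cam,p)).tolist())
E
```

```text
pics
{'clock': 0.0, 'qpos': [1.22, 0.354, 1.634, 0.0, 1.155, -0.002], 'qvel': [0.001, 0.001, -0.002, 0.0, 0.001, 0.001], 'joint_efforts': [-0.003, -60.526, -34.206, -0.0, 0.01, -0.0], 'eef_pos': [213.422, 586.917, 230.554], 'tcp_rot': [-3.14, -0.0, 2.793], 'contact_force': [-0.358, -0.613, 0.698], 'wrist_torque': [0.005, -0.031, -0.008], 'opening': 1.0}
top [394. -37. 995.] [[-0.02, -1.0, -0.01], [-0.99, 0.02, -0.14], [0.14, 0.01, -0.99]] [[432.10478451421375, 0.0, 319.90795486954715], [0.0, 432.10478451421375, 200.93771469544794], [0.0, 0.0, 1.0]]
stage 0.95 [518.0, 68.0, 13.0] [278.0, 210.0]
pointer 0.57 [544.0, 82.0, 45.0] [270.0, 197.0]
pointer 0.34 [688.0, -101.0, 90.0] [351.0, 126.0]
stop 0.94 [547.0, 81.0, 44.0] [270.0, 196.0]
wheel 0.89 [508.0, 214.0, 60.0] [209.0, 214.0]
handle 0.61 [447.0, 207.0, 94.0] [207.0, 241.0]
bar 0.95 [499.0, -25.0, 38.0] [319.0, 216.0]
bar 0.94 [299.0, -181.0, 25.0] [392.0, 306.0]
bar 0.69 [527.0, -287.0, 26.0] [434.0, 202.0]
jar 0.76 [693.0, -100.0, 92.0] [351.0, 124.0]
palette 0.67 [705.0, 137.0, -3.0] [249.0, 134.0]
palette 0.4 [496.0, -26.0, 34
[... 275 characters left out ...]
9 [562.0, 82.0, 13.0] [373.0, 241.0]
pointer 0.89 [555.0, 80.0, 37.0] [372.0, 229.0]
stop 0.92 [554.0, 86.0, 39.0] [375.0, 228.0]
stop 0.48 [564.0, 81.0, 10.0] [372.0, 243.0]
wheel 0.66 [519.0, 216.0, 59.0] [442.0, 205.0]
handle 0.57 [451.0, 217.0, 79.0] [434.0, 177.0]
mark_red 0.64 [602.0, 96.0, 20.0] [384.0, 252.0]
mark_green 0.69 [709.0, 138.0, 7.0] [421.0, 300.0]
mark_green 0.19 [521.0, 215.0, 60.0] [442.0, 205.0]
bar 0.91 [539.0, -282.0, 20.0] [174.0, 239.0]
bar 0.62 [512.0, -22.0, 38.0] [315.0, 217.0]
bar 0.56 [322.0, -179.0, 26.0] [238.0, 173.0]
jar 0.77 [728.0, -100.0, 57.0] [273.0, 292.0]
palette 0.98 [707.0, 138.0, 5.0] [421.0, 300.0]
tweezers 0.78 [378.0, 50.0, 5.0] [344.0, 191.0]
```

```bash
python3 - <<'E'
import cv2
a=cv2.imread("pics/top0.png")[130:280,160:390];b=cv2.imread("pics/scene0.png")[150:300,260:490]
cv2.imwrite("pics/v1.png",cv2.vconcat([cv2.resize(a,None,fx=3,fy=3,interpolation=2)[:,:],]))
cv2.imwrite("pics/v2.png",cv2.resize(b,None,fx=3.4,fy=3.4,interpolation=2))
E
```

```text
(no output)
```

View pics/v1.png

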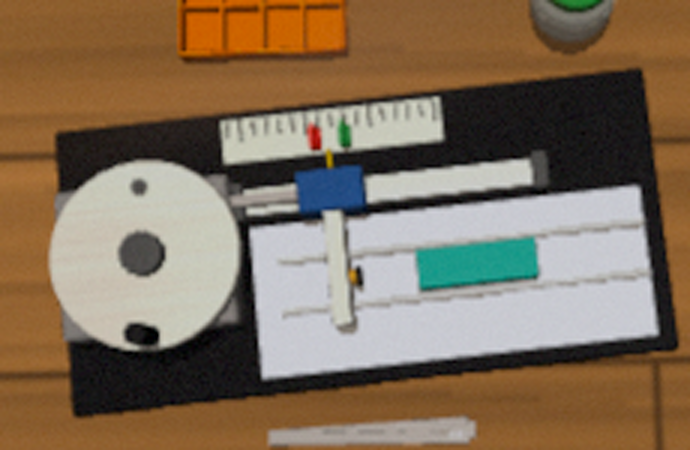

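View pics/v2.png

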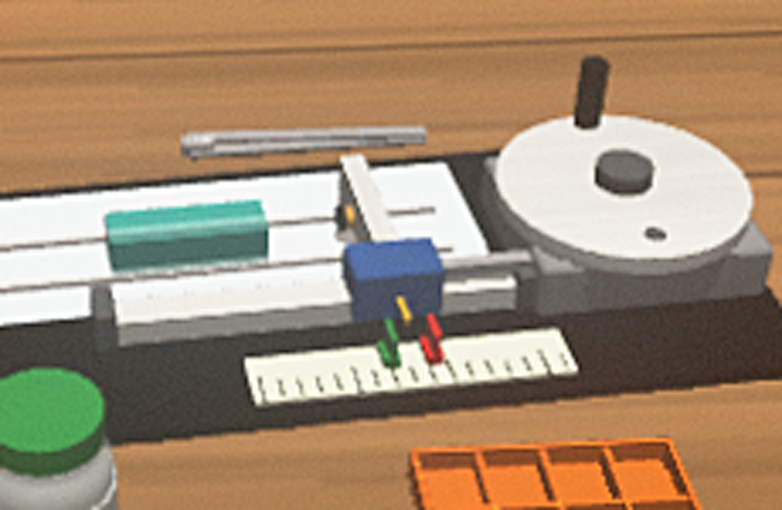

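The top view (crop offset 160,130, ×3) shows the pointer at about (330,158), with the red fin at (314,135) on its wheel side and green at (345,132) on its bar side. The stop is therefore past red on the bar's side and must be wound back first. The scene view agrees: pointer (403,308), green (390,340), red (433,337). Next I'll fit the stage pose.

```bash
cat >> h.py <<'E'
PSI=None
E
python3 - <<'E'
from h import *
C=np.array([[57,133],[641,69],[677,348],[76,415]])/3+[160,130]
W=np.array([px2w("top",c,12)[:2] for c in C]);S=np.array([[110,240],[110,-220],[-110,-220],[-110,240]],float)
m=W.mean(0);n=S.mean(0);H=(S-n).T@(W-m);th=np.arctan2(H[0,1]-H[1,0],H[0,0]+H[1,1])
R=np.array([[np.cos(th),-np.sin(th)],[np.sin(th),np.cos(th)]]);t=m-R@n
print("yaw",np.degrees(th),"t",t,"res",np.round(W-(S@R.T+t),1).tolist())
def q(n,uv,z):
    p=px2w("top",np.array(uv)/3+[160,130],z);print(n,np.round(p,1),"stage",np.round(R.T@(p[:2]-t),1))
q("hub",(142,253),70);q("handle top",(133,331),100);q("handle foot",(148,338),62)
q("pointer",(330,158),30);q("red",(314,135),30);q("green",(345,132),30)
for n,u in(("b",(417,253)),("b",(535,238)),("b",(539,275)),("b",(421,289))): q(n,u,36)
q("wheelL",(50,255),58);q("wheelR",(240,255),58);q("wheelT",(145,160),58);q("wheelB",(145,350),58);q("buf",(360,275),30)
T=np.array(get_calibration("wrist")["world_to_cam"]);print("wrist cam",-T[:3,:3].T@T[:3,3],np.round(T[:3,:3],2).tolist(),get_calibration("wrist")["intrinsics"])
E
```

```text
yaw 4.9462076026552735 t [520.3047039   50.83061725] res [[-1.1, -2.1], [-1.6, 2.0], [1.2, 2.8], [1.5, -2.6]]
hub [505.8 214.2  70. ] stage [ -0.4 164. ]
handle top [448.1 211.5 100. ] stage [-58.1 166.2]
handle foot [445.2 211.1  62. ] stage [-61.  166.2]
pointer [579.6  83.4  30. ] stage [61.9 27.3]
red [597.7  95.4  30. ] stage [80.9 37.7]
green [599.4  71.8  30. ] stage [80.6 14.1]
b [504.8  18.2  36. ] stage [-18.2 -31.1]
b [513.9 -69.9  36. ] stage [ -16.8 -119.7]
b [486.2 -72.   36. ] stage [ -44.6 -119.5]
b [477.9  15.7  36. ] stage [-45.2 -31.3]
wheelL [507.4 284.6  58. ] stage [  7.4 234. ]
wheelR [504.  145.9  58. ] stage [-8.  96.1]
wheelT [576.2 216.2  58. ] stage [ 69.9 160. ]
wheelB [436.8 214.3  58. ] stage [-69.1 170. ]
buf [490.   61.5  30. ] stage [-29.2  13.2]
wrist cam [144.96169552 613.4567022  373.63979873] [[0.34, 0.94, 0.0], [0.9, -0.33, 0.29], [0.27, -0.1, -0.96]] [[327.3382989    0.         321.18465268]
 [  0.         327.3382989  195.86367409]
 [  0.           0.           1.        ]]
```

>>> {"api": "servo_tool", "payload": {
  "rows": [
    [50,[-43.5,-34,0],[0,0,0]],
    [50,[-43.5,-34,0],[0,0,0]],
    [50,[-43.5,-34,0],[0,0,0]],
    [50,[-43.5,-34,0],[0,0,0]],
    [50,[-43.5,-34,0],[0,0,0]],
    [50,[-43.5,-34,0],[0,0,0]],
    [50,[-43.5,-34,0],[0,0,0]],
    [50,[-43.5,-34,0],[0,0,0]]
  ],
  "force": 40
}}

```text
clock: 2.2
eef_pos: [448.6, 211.2, 231.6]
tcp_rot: [3.141, 0.001, 2.793]
contact_force: [0.6, 0.4, -0.3]
opening: 0.586
```

>>> {"api": "servo_tool", "payload": {
  "rows": [
    [50,[0,0,10],[0,0,10.6]],
    [50,[0,0,10],[0,0,10.6]],
    [50,[0,0,10],[0,0,10.6]],
    [50,[0,0,10],[0,0,10.6]],
    [50,[0,0,10],[0,0,10.6]],
    [50,[0,0,10],[0,0,10.6]],
    [50,[0,0,10],[0,0,10.6]],
    [50,[0,0,0],[0,0,10.6]]
  ]
}}

```text
clock: 3.2
eef_pos: [447.3, 212.6, 160.6]
tcp_rot: [-3.141, 0.001, 1.307]
contact_force: [1.0, -0.1, -0.2]
opening: 0.585
```

>>> {"api": "servo_tool", "payload": {
  "rows": [
    [50,[0,0,0],[0,0,10.6]],
    [50,[0,0,0],[0,0,10.6]],
    [50,[0,0,0],[0,0,10.6]],
    [50,[0,0,0],[0,0,10.6]],
    [50,[0,0,0],[0,0,10.6]],
    [50,[0,0,0],[0,0,10.6]],
    [50,[0,0,0],[0,0,0]]
  ]
}}

```text
clock: 4.08
eef_pos: [447.8, 212.9, 161.4]
tcp_rot: [-3.142, -0.0, 0.204]
contact_force: [1.0, -0.1, 0.3]
opening: 0.584
```

```bash
python3 - <<'E'
from h import *
im=grab_frame("wrist");cv2.imwrite("pics/w1.png",im)
for n in["handle","wheel","pointer","stop","mark_red","mark_green"]:
    for b in boxes_of("wrist",n)[:2]:
        p=c2w("wrist",b["centre"]);print(n,round(b["conf"],2),np.round(p).tolist(),np.round(w2px("wrist",p)).tolist())
print("pin top expected px",w2px("wrist",[446,210.5,100]),"foot",w2px("wrist",[446,210.5,58]))
E
```

```text
handle 0.76 [453.0, 215.0, 99.0] [321.0, 205.0]
wheel 0.94 [511.0, 224.0, 58.0] [325.0, 111.0]
pointer 0.88 [542.0, 89.0, 45.0] [503.0, 109.0]
pointer 0.33 [511.0, 222.0, 55.0] [328.0, 112.0]
stop 0.65 [538.0, 90.0, 48.0] [502.0, 113.0]
stop 0.63 [602.0, 80.0, 32.0] [530.0, 34.0]
mark_red 0.88 [598.0, 99.0, 25.0] [501.0, 35.0]
mark_red 0.54 [604.0, 79.0, 30.0] [530.0, 32.0]
mark_green 0.81 [602.0, 77.0, 28.0] [530.0, 35.0]
pin top expected px [325.87138883 216.93962203] foot [325.17645791 198.26417024]
```

View pics/w1.png

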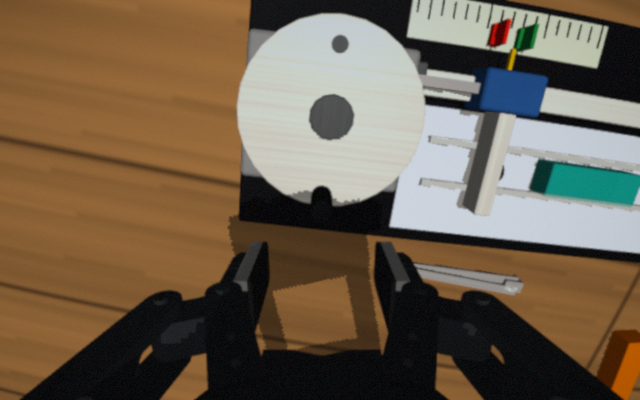

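The wrist view shows the wheel hub at (331,117), pin at (321,197), pointer (512,60), red fin (499,34), green fin (526,38) and stop arm (490,165), so all the key parts are visible from above the handle. I'll refine the positions and build a pointer/marker gauge.

```bash
cat >> h.py <<'E'
TH=np.radians(4.95);RS=np.array([[np.cos(TH),-np.sin(TH)],[np.sin(TH),np.cos(TH)]])
def gauge(tag,cam="wrist",crop=None):
    """pointer & red stage-y (projected to z=30) from colour"""
    cal=get_calibration(cam) ; im=grab_frame(cam);cv2.imwrite(f"pics/{tag}.png",im)
    hsv=cv2.cvtColor(im,cv2.COLOR_BGR2HSV);o={}
    for n,lo,hi in(("yel",(20,150,100),(34,255,255)),("red",(0,180,90),(6,255,255)),("red2",(174,180,90),(180,255,255)),("grn",(50,120,40),(75,255,200))):
        o[n]=cv2.inRange(hsv,lo,hi)
    o["red"]|=o.pop("red2")
    ref=w2px(cam,[590,85,30],cal);out={}
    for n,m in o.items():
        k,l,st,ce=cv2.connectedComponentsWithStats(m)
        c=[i for i in range(1,k) if st[i,4]>=6 and np.hypot(*(ce[i]-ref))<90]
        if not c: print(n,"none");continue
        i=max(c,key=lambda i:st[i,4]);v,u=np.nonzero(l==i)
        P=np.array([RS.T@px2w(cam,(a,b),30,cal)[:2] for a,b in zip(u,v)])
        out[n]=P;print(n,"px",ce[i].round(1),"area",st[i,4],"stage-dir x %.1f..%.1f"%(P[:,0].min(),P[:,0].max()),"y mean %.2f med %.2f"%(P[:,1].mean(),np.median(P[:,1])))
        print("    y in x slices",[(round(a),round(P[(P[:,0]>=a)&(P[:,0]<a+4),1].mean(),1)) for a in np.arange(P[:,0].min(),P[:,0].max(),4) if ((P[:,0]>=a)&(P[:,0]<a+4)).any()])
    return out,im
E
python3 - <<'E'
from h import *
for n,u,z in(("hub",(331,117),70),("pin top",(321,204),100),("pin foot",(321,190),58),("hole",(340,44),58)): print(n,px2w("wrist",u,z).round(1))
gauge("g1")
print(sense()["eef_pos"])
E
```

```text
hub [508.4 219.6  70. ]
pin top [454.2 215.5 100. ]
pin foot [451.9 215.1  58. ]
hole [557.9 223.5  58. ]
yel px [511.7  58.6] area 104 stage-dir x 578.8..595.1 y mean 36.21 med 36.21
    y in x slices [(579, np.float64(36.2)), (583, np.float64(36.1)), (587, np.float64(36.1)), (591, np.float64(36.5)), (595, np.float64(36.0))]
red px [493.6  34.3] area 109 stage-dir x 595.0..610.2 y mean 55.32 med 55.31
    y in x slices [(595, np.float64(55.1)), (599, np.float64(55.4)), (603, np.float64(55.5)), (607, np.float64(55.2))]
grn px [525.7  37.3] area 317 stage-dir x 594.6..615.1 y mean 28.92 med 29.96
    y in x slices [(595, np.float64(30.8)), (599, np.float64(29.3)), (603, np.float64(29.1)), (607, np.float64(28.9)), (611, np.float64(24.9)), (615, np.float64(23.0))]
[447.68206891 212.80797832 161.28268146]
```

>>> {"api": "servo_tool", "payload": {
  "rows": [
    [50,[3,0,23],[0,0,0]],
    [50,[0,0,23],[0,0,0]],
    [50,[0,0,23],[0,0,0]],
    [50,[0,0,23],[0,0,0]],
    [10,[0,0,0],[0,0,0]],
    [10,[0,0,0],[0,0,0]],
    [10,[0,0,0],[0,0,0]],
    [10,[0,0,0],[0,0,0]]
  ],
  "force": 30
}}

```text
clock: 5.48
eef_pos: [450.9, 213.6, 69.9]
tcp_rot: [-3.141, -0.001, 0.203]
contact_force: [-0.6, 0.3, -0.9]
opening: 0.175
```

>>> {"api": "servo_tool", "payload": {
  "rows": [
    [10,[1.6,-8.5,0],[0,0,0]],
    [10,[2.8,-8.2,0],[0,0,0]],
    [10,[4.0,-7.7,0],[0,0,0]],
    [10,[5.0,-7.0,0],[0,0,0]],
    [10,[6.0,-6.2,0],[0,0,0]],
    [10,[0,0,0],[0,0,0]]
  ]
}}

```text
clock: 6.22
eef_pos: [461.6, 253.4, 69.8]
tcp_rot: [3.14, 0.002, 0.203]
contact_force: [-2.7, -6.5, 7.7]
opening: 0.179
```

```bash
python3 - <<'E'
from h import *
s=sense();print(s["eef_pos"],s["contact_force"])
gauge("g2t","top");gauge("g2s","scene");gauge("g2w")
E
```

```text
[461.6197987  253.35830131  69.81396532] [-2.72143047 -6.5446738   7.70156803]
yel px [259.5 183.7] area 11 stage-dir x 579.5..591.3 y mean 57.12 med 57.59
    y in x slices [(579, np.float64(57.4)), (583, np.float64(57.0)), (587, np.float64(57.0))]
red px [264.6 176. ] area 20 stage-dir x 594.1..608.7 y mean 43.75 med 43.47
    y in x slices [(594, np.float64(43.5)), (598, np.float64(43.1)), (602, np.float64(43.4)), (606, np.float64(45.1))]
grn px [274.4 174.6] area 20 stage-dir x 594.1..610.6 y mean 21.34 med 21.55
    y in x slices [(594, np.float64(21.0)), (598, np.float64(20.6)), (602, np.float64(21.6)), (606, np.float64(22.3)), (610, np.float64(21.4))]
yel px [390.5 239.5] area 12 stage-dir x 579.3..594.0 y mean 59.98 med 59.98
    y in x slices [(579, np.float64(59.8)), (583, np.float64(60.4)), (587, np.float64(59.6)), (591, np.float64(60.4))]
red px [385.  251.8] area 8 stage-dir x 613.6..624.6 y mean 41.21 med 41.18
    y in x slices [(614, np.float64(41.2)), (618, np.float64(41.0)), (622, np.float64(41.2))]
grn none
yel px [621.4  80. ] area 169 stage-dir x 578.3..594.8 y mean 57.83 med 57.81
    y in x slices [(578, np.float64(57.9)), (582, np.float64(57.7)), (586, np.float64(57.9)), (590, np.float64(57.9)), (594, np.float64(57.5))]
red px [627.9  49.4] area 157 stage-dir x 595.3..610.4 y mean 59.31 med 59.33
    y in x slices [(595, np.float64(59.2)), (599, np.float64(59.4)), (603, np.float64(59.4)), (607, np.float64(59.2))]
grn none
```

>>> {"api": "servo_tool", "payload": {
  "rows": [
    [10,[-5.8,6.0,0],[0,0,0]],
    [10,[-4.9,6.8,0],[0,0,0]],
    [10,[-3.9,7.4,0],[0,0,0]],
    [10,[-2.9,8.0,0],[0,0,0]],
    [10,[0,0,0],[0,0,0]]
  ]
}}

```text
clock: 7.0
eef_pos: [451.0, 224.1, 69.9]
tcp_rot: [-3.14, -0.002, 0.202]
contact_force: [-1.3, 6.9, -1.7]
opening: 0.173
```

```bash
python3 - <<'E'
from h import *
s=sense();print(s["eef_pos"],s["contact_force"])
gauge("g3t","top");_,im=gauge("g3w")
cv2.imwrite("pics/v4.png",cv2.resize(im[0:150,440:640],None,fx=4,fy=4,interpolation=2))
E
```

```text
[451.03884551 224.10440167  69.92627218] [-1.34403854  6.93251084 -1.66998934]
yel px [263.7 183.1] area 11 stage-dir x 580.5..592.3 y mean 47.32 med 46.90
    y in x slices [(581, np.float64(47.5)), (585, np.float64(47.7)), (589, np.float64(46.2))]
red px [264.7 175.9] area 19 stage-dir x 594.1..608.7 y mean 43.64 med 43.37
    y in x slices [(594, np.float64(43.0)), (598, np.float64(43.1)), (602, np.float64(43.4)), (606, np.float64(45.1))]
grn px [274.4 174.6] area 20 stage-dir x 594.1..610.6 y mean 21.34 med 21.55
    y in x slices [(594, np.float64(21.0)), (598, np.float64(20.6)), (602, np.float64(21.6)), (606, np.float64(22.3)), (610, np.float64(21.4))]
yel px [599.   48.5] area 167 stage-dir x 579.5..594.9 y mean 48.44 med 48.44
    y in x slices [(580, np.float64(48.4)), (584, np.float64(48.3)), (588, np.float64(48.4)), (592, np.float64(48.7))]
red px [591.   16.2] area 173 stage-dir x 594.4..609.7 y mean 57.86 med 57.89
    y in x slices [(594, np.float64(57.6)), (598, np.float64(58.0)), (602, np.float64(58.0)), (606, np.float64(57.8))]
grn px [626.7  23.2] area 204 stage-dir x 594.2..609.8 y mean 36.13 med 36.13
    y in x slices [(594, np.float64(36.2)), (598, np.float64(36.1)), (602, np.float64(36.1)), (606, np.float64(36.0))]
```

View pics/v4.png

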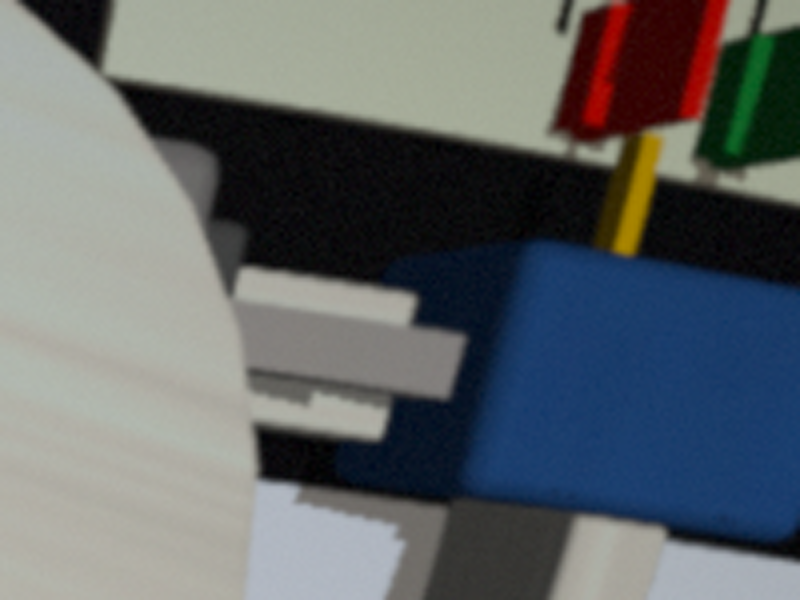

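The bright fin tops are visible: red at about (616,15), with its foot top at (591,16), green, and the pointer at (600,48). The colour gauge picked the foot, so I'll let go and look from straight overhead.

>>> {"api": "servo_tool", "payload": {
  "rows": [
    [40,[0,0,0],[0,0,0]],
    [40,[0,0,0],[0,0,0]],
    [40,[0,0,-25],[0,0,0]],
    [40,[0,0,-25],[0,0,0]],
    [40,[20.6,52.5,0],[0,0,0]],
    [40,[20.6,52.5,0],[0,0,0]],
    [40,[20.6,52.5,0],[0,0,0]],
    [40,[0,0,0],[0,0,0]]
  ]
}}

```text
clock: 8.1
eef_pos: [544.9, 78.2, 119.5]
tcp_rot: [3.141, -0.002, 0.199]
contact_force: [0.3, 0.1, -0.6]
opening: 0.466
```

```bash
python3 - <<'E'
from h import *
s=sense();print(s["eef_pos"],s["contact_force"])
cal=get_calibration("wrist");_,im=gauge("g4w")
c=w2px("wrist",[590,88,30],cal).astype(int);print("c",c)
y0=max(0,c[1]-50);x0=c[0]-60;print("off",x0,y0)
cv2.imwrite("pics/v5.png",cv2.resize(im[y0:y0+90,x0:x0+120],None,fx=6,fy=6,interpolation=2))
E
```

```text
[544.89838631  78.17312434 119.49817889] [ 0.26356419  0.05223655 -0.55919259]
yel px [302.1 150.4] area 150 stage-dir x 576.3..595.1 y mean 49.73 med 49.75
    y in x slices [(576, np.float64(49.7)), (580, np.float64(49.9)), (584, np.float64(49.6)), (588, np.float64(49.9)), (592, np.float64(49.6))]
red px [308.  122.2] area 236 stage-dir x 595.3..613.9 y mean 47.55 med 47.58
    y in x slices [(595, np.float64(47.7)), (599, np.float64(47.5)), (603, np.float64(47.5)), (607, np.float64(47.6)), (611, np.float64(47.6))]
grn px [339.2 126. ] area 257 stage-dir x 595.0..614.4 y mean 25.64 med 25.53
    y in x slices [(595, np.float64(25.0)), (599, np.float64(25.8)), (603, np.float64(25.7)), (607, np.float64(25.7)), (611, np.float64(25.7))]
c [321 138]
off 261 88
```

View pics/v5.png

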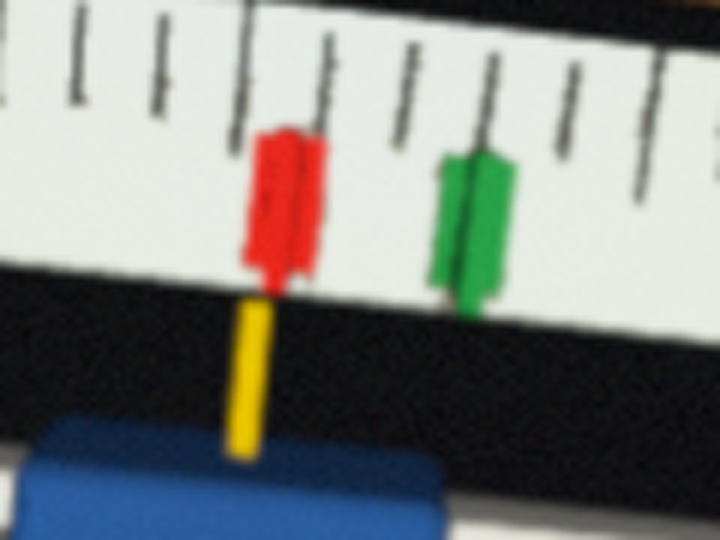

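Overhead, the pointer line is about 2.6 px (≈1.8 mm) on the wheel side of the red fin: fin tip at crop (275,287), pointer (259,300), ×6. That means a further +1.8 mm towards the bar. Regripping the pin.

>>> {"api": "servo_tool", "payload": {
  "rows": [
    [40,[-20.6,-52.5,0],[0,0,0]],
    [40,[-20.6,-52.5,0],[0,0,0]],
    [40,[-20.6,-52.5,0],[0,0,0]],
    [40,[0,0,25],[0,0,0]],
    [40,[0,0,25],[0,0,0]],
    [10,[0,0,0],[0,0,0]],
    [10,[0,0,0],[0,0,0]],
    [10,[0,0,0],[0,0,0]]
  ]
}}

```text
clock: 9.15
eef_pos: [449.2, 223.5, 69.2]
tcp_rot: [-3.141, 0.002, 0.202]
contact_force: [-3.0, 6.6, -13.8]
opening: 0.179
```

```bash
python3 - <<'E'
from h import *
im=cv2.imread("pics/g4w.png");h=cv2.cvtColor(im,cv2.COLOR_BGR2HSV)
r=((h[...,0]<8)|(h[...,0]>172))&(h[...,1]>150)&(h[...,2]>60);y=cv2.inRange(h,(20,120,70),(34,255,255))>0
for v in range(126,166,2):
    a=np.nonzero(r[v])[0];b=np.nonzero(y[v])[0];print(v,"red",(a.min(),a.max(),a.mean().round(1)) if len(a) else None,"yel",(b.min(),b.max(),b.mean().round(1)) if len(b) else None)
s=sense();print(s["eef_pos"],s["contact_force"],s["opening"])
E
```

```text
126 red (np.int64(303), np.int64(313), np.float64(308.0)) yel None
128 red (np.int64(302), np.int64(313), np.float64(307.5)) yel None
130 red (np.int64(302), np.int64(312), np.float64(307.0)) yel None
132 red (np.int64(304), np.int64(312), np.float64(308.0)) yel None
134 red (np.int64(305), np.int64(308), np.float64(306.5)) yel None
136 red (np.int64(305), np.int64(307), np.float64(306.0)) yel None
138 red None yel (np.int64(301), np.int64(306), np.float64(303.5))
140 red None yel (np.int64(300), np.int64(306), np.float64(303.0))
142 red None yel (np.int64(300), np.int64(306), np.float64(303.0))
144 red None yel (np.int64(300), np.int64(306), np.float64(303.0))
146 red None yel (np.int64(300), np.int64(305), np.float64(302.5))
148 red None yel (np.int64(299), np.int64(305), np.float64(302.0))
150 red None yel (np.int64(299), np.int64(305), np.float64(302.0))
152 red None yel (np.int64(299), np.int64(305), np.float64(302.0))
154 red None yel (np.int64(299), np.int64(305), np.float64(302.0))
156 red None yel (np.int64(299), np.int64(304), np.float64(301.5))
158 red None yel (np.int64(298), np.int64(304), np.float64(301.0))
160 red None yel (np.int64(299), np.int64(304), np.float64(301.5))
162 red None yel (np.int64(299), np.int64(303), np.float64(301.0))
164 red None yel (np.int64(301), np.int64(302), np.float64(301.5))
[449.23433638 223.51271378  69.23887667] [ -2.99463181   6.59137653 -13.81750243] 0.17869635134085216
```

>>> {"api": "servo_tool", "payload": {
  "rows": [
    [10,[-0.4,1.5,0],[0,0,0]],
    [10,[-0.4,1.5,0],[0,0,0]],
    [10,[0,0,0],[0,0,0]],
    [10,[0,0,0],[0,0,0]]
  ]
}}

```text
clock: 9.65
eef_pos: [449.1, 220.9, 69.2]
tcp_rot: [-3.14, 0.002, 0.202]
contact_force: [-3.6, 8.8, -15.0]
opening: 0.174
```

>>> {"api": "servo_tool", "payload": {
  "rows": [
    [40,[0,0,0],[0,0,0]],
    [40,[0,0,0],[0,0,0]],
    [40,[0,0,-25],[0,0,0]],
    [40,[0,0,-25],[0,0,0]],
    [40,[20.6,52.5,0],[0,0,0]],
    [40,[20.6,52.5,0],[0,0,0]],
    [40,[20.6,52.5,0],[0,0,0]],
    [40,[0,0,0],[0,0,0]]
  ]
}}

```text
clock: 10.65
eef_pos: [545.1, 75.0, 120.2]
tcp_rot: [3.141, -0.002, 0.199]
contact_force: [0.3, 0.2, -0.3]
opening: 0.472
```

```bash
cat >> h.py <<'E'
def rowgauge(tag):
    cal=get_calibration("wrist");im=grab_frame("wrist");cv2.imwrite(f"pics/{tag}.png",im);h=cv2.cvtColor(im,cv2.COLOR_BGR2HSV)
    r=((h[...,0]<8)|(h[...,0]>172))&(h[...,1]>150)&(h[...,2]>60);y=cv2.inRange(h,(20,120,70),(34,255,255))>0
    c=w2px("wrist",[588,88,30],cal);V,U=np.mgrid[:400,:640];near=np.hypot(U-c[0],V-c[1])<45
    r&=near;y&=near;P={}
    for n,m in(("red",r),("yel",y)):
        for v in range(400):
            a=np.nonzero(m[v])[0]
            if 2<=len(a)<=7:
                p=RS.T@px2w("wrist",(a.mean(),v),30,cal)[:2];P.setdefault(n,[]).append((v,len(a),a.mean(),*p.round(1)))
    ym=np.median([p[4] for p in P["yel"]]);print("yel y",ym,"red tips");[print([float(round(x,1)) for x in p],"red-yel %.2f"%(p[4]-ym)) for p in P.get("red",[])[-6:]]
    return im
E
python3 - <<'E'
from h import *
im=rowgauge("g5w");s=sense();print(s["eef_pos"])
c=w2px("wrist",[590,88,30]).astype(int);y0=max(0,c[1]-50);x0=c[0]-60
cv2.imwrite("pics/v6.png",cv2.resize(im[y0:y0+90,x0:x0+120],None,fx=6,fy=6,interpolation=2))
E
```

```text
yel y 48.3 red tips
[110.0, 7.0, 303.0, 613.4, 48.7] red-yel 0.40
[133.0, 4.0, 302.5, 597.7, 47.5] red-yel -0.80
[134.0, 3.0, 302.0, 597.0, 47.8] red-yel -0.50
[135.0, 4.0, 301.5, 596.3, 48.0] red-yel -0.30
[136.0, 4.0, 301.5, 595.6, 48.0] red-yel -0.30
[543.59461254  76.48120161 119.82369089]
```

View pics/v6.png

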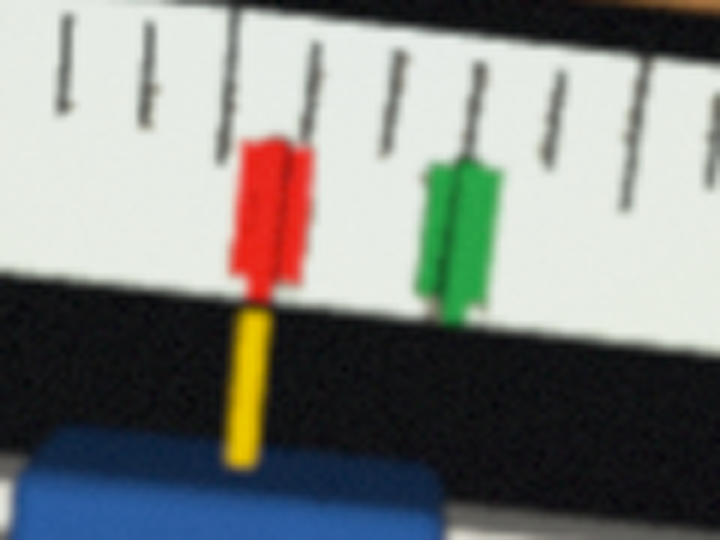

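The pointer at (256,310) is now about 0.4–0.7 mm short of the red fin tip at (260,290). I'll make one fine nudge in the same direction.

>>> {"api": "servo_tool", "payload": {
  "rows": [
    [40,[-20.6,-52.5,0],[0,0,0]],
    [40,[-20.6,-52.5,0],[0,0,0]],
    [40,[-20.6,-52.5,0],[0,0,0]],
    [40,[0,0,25],[0,0,0]],
    [40,[0,0,25],[0,0,0]],
    [10,[0,0,0],[0,0,0]],
    [10,[0,0,0],[0,0,0]],
    [10,[0,0,0],[0,0,0]]
  ]
}}

```text
clock: 11.7
eef_pos: [449.2, 220.5, 69.5]
tcp_rot: [-3.141, 0.002, 0.202]
contact_force: [-2.1, 7.0, -12.3]
opening: 0.174
```

>>> {"api": "servo_tool", "payload": {
  "rows": [
    [10,[-0.2,1.0,0],[0,0,0]],
    [10,[0,0,0],[0,0,0]],
    [10,[0,0,0],[0,0,0]]
  ]
}}

```text
clock: 12.08
eef_pos: [449.2, 219.9, 69.5]
tcp_rot: [-3.14, 0.001, 0.202]
contact_force: [-3.5, 10.9, -13.6]
opening: 0.174
```

>>> {"api": "servo_tool", "payload": {
  "rows": [
    [40,[0,0,0],[0,0,0]],
    [40,[0,0,0],[0,0,0]],
    [40,[0,0,-25],[0,0,0]],
    [40,[0,0,-25],[0,0,0]],
    [40,[20.6,49,0],[0,0,0]],
    [40,[20.6,49,0],[0,0,0]],
    [40,[20.6,49,0],[0,0,0]],
    [40,[0,0,0],[0,0,0]]
  ]
}}

```text
clock: 13.08
eef_pos: [542.9, 84.5, 120.2]
tcp_rot: [3.141, -0.002, 0.199]
contact_force: [-0.2, 0.4, -0.4]
opening: 0.471
```

```bash
python3 - <<'E'
from h import *
im=rowgauge("g6w");s=sense();print(s["eef_pos"],s["tcp_rot"])
a=im[85:175,265:385];cv2.imwrite("pics/v7.png",cv2.resize(a,None,fx=6,fy=6,interpolation=2))
E
```

```text
yel y 47.6 red tips
[109.0, 3.0, 318.0, 613.9, 48.1] red-yel 0.50
[132.0, 4.0, 316.5, 598.2, 47.5] red-yel -0.10
[133.0, 3.0, 316.0, 597.4, 47.7] red-yel 0.10
[134.0, 3.0, 316.0, 596.8, 47.7] red-yel 0.10
[135.0, 4.0, 315.5, 596.0, 47.9] red-yel 0.30
[541.50924894  85.87535502 119.84989047] [ 3.14145778e+00 -9.69316625e-04  1.99600827e-01]
```

View pics/v7.png

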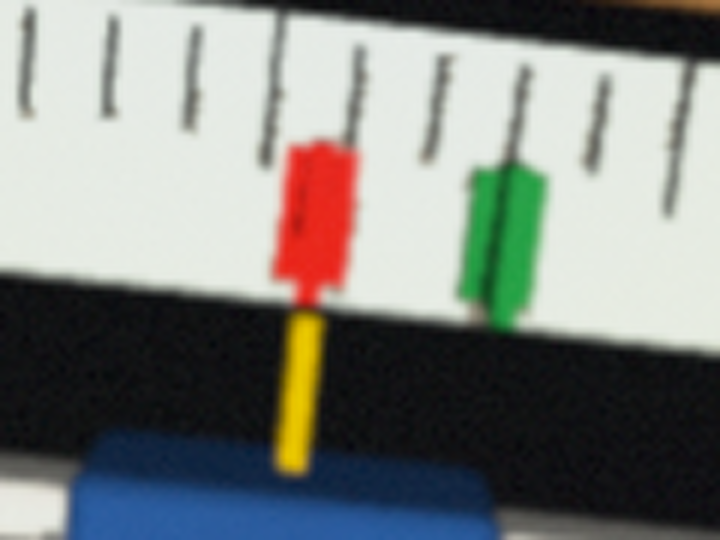

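The pointer (306,320) now lines up with the red fin tip (309,298) to about 0.2 mm, and the wheel is released. Next I'll go behind the bar with closed fingers.

>>> {"api": "servo_tool", "payload": {
  "rows": [
    [0,[0,0,0],[0,0,6.5]],
    [0,[-13.7,48.3,0],[0,0,0]],
    [0,[-13.7,48.3,0],[0,0,0]],
    [0,[-13.7,48.3,0],[0,0,0]],
    [0,[-13.7,48.3,0],[0,0,0]],
    [0,[0,0,25],[0,0,0]],
    [0,[0,0,25],[0,0,0]],
    [0,[0,0,0],[0,0,0]]
  ]
}}

```text
clock: 14.12
eef_pos: [501.6, -108.9, 68.3]
tcp_rot: [-3.14, 0.003, 0.09]
contact_force: [-0.8, -0.0, -0.2]
opening: 0.002
```

```bash
python3 - <<'E'
from h import *
cal=get_calibration("wrist");im=grab_frame("wrist");s=sense();print(s["eef_pos"],s["tcp_rot"],s["opening"])
cv2.imwrite("pics/v8.png",im)
h=cv2.cvtColor(im,cv2.COLOR_BGR2HSV);m=cv2.inRange(h,(80,100,60),(95,255,255))
k,l,st,ce=cv2.connectedComponentsWithStats(m);i=1+np.argmax(st[1:,4]);print(st[i],ce[i])
v,u=np.nonzero(l==i);P=np.array([RS.T@px2w("wrist",(a,b),36,cal)[:2] for a,b in zip(u[::3],v[::3])])
e=RS.T@s["eef_pos"][:2];print("rel TCP sd: x",np.percentile(P[:,0]-e[0],[1,99]),"y",np.percentile(P[:,1]-e[1],[1,99]))
E
```

```text
[ 502.55747572 -109.08442381   69.25640314] [-3.14099750e+00  1.53922336e-03  9.00939971e-02] -0.002169938644574336
[  98  188  159   58 7439] [178.64081194 213.1028364 ]
rel TCP sd: x [-9.42844    23.82264365] y [ 41.48232508 129.15566449]
```

View pics/v8.png

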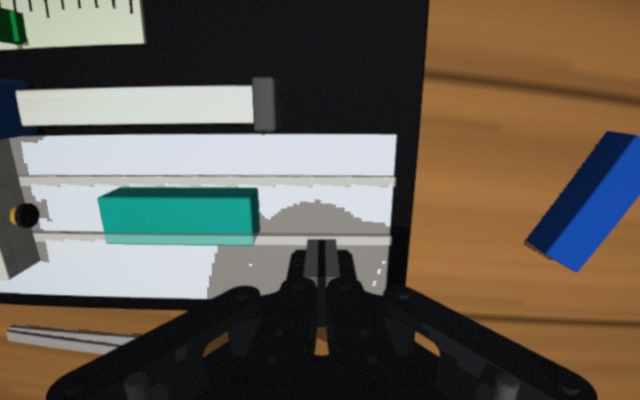

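The wrist picture shows the teal bar (98–258, 188–243), the channel lips (rows 181 and 240), the buffer at (25,215), and the closed fingertips behind the bar's near end. Descending and pushing.

>>> {"api": "servo_tool", "payload": {
  "rows": [
    [0,[4,0,23.5],[0,0,0]],
    [0,[0,0,23.5],[0,0,0]],
    [0,[0,0,0],[0,0,0]]
  ]
}}

```text
clock: 14.55
eef_pos: [506.7, -108.9, 22.2]
tcp_rot: [-3.141, 0.002, 0.09]
contact_force: [-0.4, -0.7, 0.6]
opening: 0.001
```

>>> {"api": "servo_tool", "payload": {
  "rows": [
    [0,[0,-8,0],[0,0,0]],
    [0,[0,-8,0],[0,0,0]],
    [0,[0,-8,0],[0,0,0]],
    [0,[0,-8,0],[0,0,0]],
    [0,[0,-8,0],[0,0,0]],
    [0,[0,-6,0],[0,0,0]]
  ]
}}

```text
clock: 15.3
eef_pos: [503.2, -63.3, 22.4]
tcp_rot: [3.141, -0.0, 0.09]
contact_force: [0.9, -2.2, 0.4]
opening: 0.001
```

```bash
cat >> h.py <<'E'
def teal(tag):
    cal=get_calibration("wrist");im=grab_frame("wrist");s=sense();cv2.imwrite(f"pics/{tag}.png",im)
    h=cv2.cvtColor(im,cv2.COLOR_BGR2HSV);m=cv2.inRange(h,(80,100,60),(95,255,255))
    k,l,st,ce=cv2.connectedComponentsWithStats(m);i=1+np.argmax(st[1:,4]);print("teal",st[i])
    v,u=np.nonzero(l==i);P=np.array([RS.T@px2w("wrist",(a,b),36,cal)[:2] for a,b in zip(u[::3],v[::3])])
    e=RS.T@s["eef_pos"][:2];print("tcp",np.round(s["eef_pos"],1),"sd",e.round(1),"F sd",(RS.T@s["contact_force"][:2]).round(1),round(s["contact_force"][2],1),"bar sd y",np.percentile(P[:,1],[1,99]).round(1),"x rel",np.percentile(P[:,0]-e[0],[1,99]).round(1))
    return im
E
python3 -c "
from h import *
teal('t1')"
```

```text
teal [   91   224   202    63 11249]
tcp [502.9 -62.8  22.3] sd [ 495.6 -106. ] F sd [-0.5  0.7] -0.2 bar sd y [-91.1  -4.4] x rel [-5.7 22.2]
```

>>> {"api": "servo_tool", "payload": {
  "rows": [
    [0,[0,-6,0],[0,0,0]],
    [0,[0,-6,0],[0,0,0]],
    [0,[0,-6,0],[0,0,0]],
    [0,[0,-4,0],[0,0,0]],
    [0,[0,-2,0],[0,0,0]],
    [0,[0,0,0],[0,0,0]]
  ]
}}

```text
clock: 16.1
eef_pos: [500.8, -39.7, 22.2]
tcp_rot: [-3.141, 0.0, 0.089]
contact_force: [0.2, -0.8, 0.2]
opening: 0.003
```

```bash
python3 -c "
from h import *
im=teal('t2')
cal=get_calibration('wrist')
cv2.imwrite('pics/v9.png',im[60:340,0:420])"
```

```text
teal [  89  228  201   60 8593]
tcp [500.8 -39.8  22.2] sd [495.5 -82.9] F sd [-0.1  0.2] -0.1 bar sd y [-66.5  20.2] x rel [-6.1 15.4]
```

View pics/v9.png

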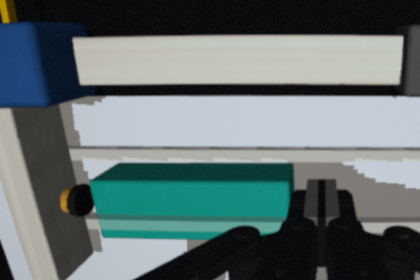

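The bar (93–293, 165–238) is square in the channel, with its end a few mm from the buffer tip (80,200). Going in small steps now.

>>> {"api": "servo_tool", "payload": {
  "rows": [
    [0,[0,-1.5,0],[0,0,0]],
    [0,[0,-1.5,0],[0,0,0]],
    [0,[0,-1,0],[0,0,0]],
    [0,[0,-1,0],[0,0,0]],
    [0,[0,0,0],[0,0,0]]
  ]
}}

```text
clock: 16.77
eef_pos: [500.4, -34.8, 22.3]
tcp_rot: [-3.142, 0.0, 0.089]
contact_force: [-0.5, -0.5, 0.2]
opening: 0.0
```

>>> {"api": "servo_tool", "payload": {
  "rows": [
    [0,[0,-1,0],[0,0,0]],
    [0,[0,-1,0],[0,0,0]],
    [0,[0,0,0],[0,0,0]]
  ]
}}

```text
clock: 17.15
eef_pos: [500.3, -32.8, 22.3]
tcp_rot: [-3.142, -0.0, 0.089]
contact_force: [-0.0, 0.1, 0.4]
opening: 0.002
```

>>> {"api": "servo_tool", "payload": {
  "rows": [
    [0,[0,-1,0],[0,0,0]],
    [0,[0,-1,0],[0,0,0]],
    [0,[0,0,0],[0,0,0]]
  ]
}}

```text
clock: 17.52
eef_pos: [500.2, -30.8, 22.3]
tcp_rot: [-3.142, -0.0, 0.089]
contact_force: [0.4, 0.1, 0.1]
opening: -0.001
```

>>> {"api": "servo_tool", "payload": {
  "rows": [
    [0,[0,-1,0],[0,0,0]],
    [0,[0,0,0],[0,0,0]]
  ]
}}

```text
clock: 17.77
eef_pos: [500.1, -29.9, 22.3]
tcp_rot: [-3.142, 0.0, 0.089]
contact_force: [-0.1, 0.2, -0.5]
opening: -0.003
```

>>> {"api": "servo_tool", "payload": {
  "rows": [
    [0,[0,-1,0],[0,0,0]],
    [0,[0,0,0],[0,0,0]]
  ]
}}

```text
clock: 18.02
eef_pos: [500.0, -29.1, 22.3]
tcp_rot: [3.141, -0.0, 0.089]
contact_force: [0.4, -2.4, 0.2]
opening: -0.007
```

Force is starting to rise, so this is either first contact or friction. I'll continue at 1 mm per step.

>>> {"api": "servo_tool", "payload": {
  "rows": [
    [0,[0,-1,0],[0,0,0]],
    [0,[0,0,0],[0,0,0]]
  ]
}}

```text
clock: 18.27
eef_pos: [500.0, -28.3, 22.3]
tcp_rot: [3.141, -0.0, 0.09]
contact_force: [0.1, -4.9, -0.9]
opening: 0.004
```

>>> {"api": "servo_tool", "payload": {
  "rows": [
    [0,[0,-1,0],[0,0,0]],
    [0,[0,-0.7,0],[0,0,0]],
    [0,[0,0,0],[0,0,0]]
  ]
}}

```text
clock: 18.65
eef_pos: [500.1, -27.1, 22.4]
tcp_rot: [3.14, -0.001, 0.09]
contact_force: [0.2, -10.0, -0.4]
opening: 0.0
```

Exactly 10 N. Holding just over a second, then backing off slowly.

>>> {"api": "servo_tool", "payload": {
  "rows": [
    [0,[0,0,0],[0,0,0]],
    [0,[0,0,0],[0,0,0]],
    [0,[0,0,0],[0,0,0]],
    [0,[0,0,0],[0,0,0]],
    [0,[0,0,0],[0,0,0]],
    [0,[0,0,0],[0,0,0]],
    [0,[0,0,0],[0,0,0]],
    [0,[0,0,0],[0,0,0]]
  ]
}}

```text
clock: 19.65
eef_pos: [500.1, -27.1, 22.4]
tcp_rot: [3.14, -0.001, 0.09]
contact_force: [0.4, -9.5, -1.4]
opening: -0.002
```

>>> {"api": "servo_tool", "payload": {
  "rows": [
    [0,[0,0.6,0],[0,0,0]],
    [0,[0,0.6,0],[0,0,0]],
    [0,[0,0.6,0],[0,0,0]],
    [0,[0,0.6,0],[0,0,0]],
    [0,[0,0.8,0],[0,0,0]],
    [0,[0,1,0],[0,0,0]],
    [0,[0,4,0],[0,0,0]],
    [0,[0,10,0],[0,0,0]]
  ]
}}

```text
clock: 20.65
eef_pos: [501.4, -44.5, 22.3]
tcp_rot: [-3.141, 0.0, 0.09]
contact_force: [0.7, 0.2, -0.1]
opening: -0.003
```

```bash
python3 -c "
from h import *
print(np.round(sense()['contact_force'],1));teal('t3')"
```

```text
[ 0.7  0.2 -0.1]
teal [   59   224   204    76 10676]
tcp [501.6 -45.6  22.3] sd [495.8 -88.7] F sd [ 1.2 -0.3] 0.2 bar sd y [-57.6  30.5] x rel [-14.7  21.8]
```

>>> {"api": "servo_tool", "payload": {
  "rows": [
    [0,[0,0,-50],[0,0,0]],
    [0,[0,0,-50],[0,0,0]],
    [0,[17,-42,0],[0,0,0]],
    [0,[17,-42,0],[0,0,0]],
    [0,[17,-44,0],[0,0,0]],
    [0,[0,0,0],[0,0,0]],
    [0,[0,0,0],[0,0,0]]
  ]
}}

```text
clock: 21.58
eef_pos: [540.3, 87.2, 122.0]
tcp_rot: [3.141, 0.001, 0.09]
contact_force: [-0.8, -0.7, -0.1]
opening: -0.0
```

```bash
python3 -c "
from h import *
im=rowgauge('g7w');print(sense()['eef_pos'])
cv2.imwrite('pics/v10.png',cv2.resize(im[80:300,230:480],None,fx=2.4,fy=2.4,interpolation=2))"
```

```text
yel y 47.8 red tips
[106.0, 4.0, 312.5, 613.8, 47.7] red-yel -0.10
[129.0, 4.0, 312.5, 598.1, 47.7] red-yel -0.10
[130.0, 4.0, 312.5, 597.4, 47.8] red-yel 0.00
[131.0, 3.0, 312.0, 596.7, 48.1] red-yel 0.30
[132.0, 3.0, 312.0, 596.0, 48.1] red-yel 0.30
[540.21378166  86.76006706 122.05797841]
```

View pics/v10.png

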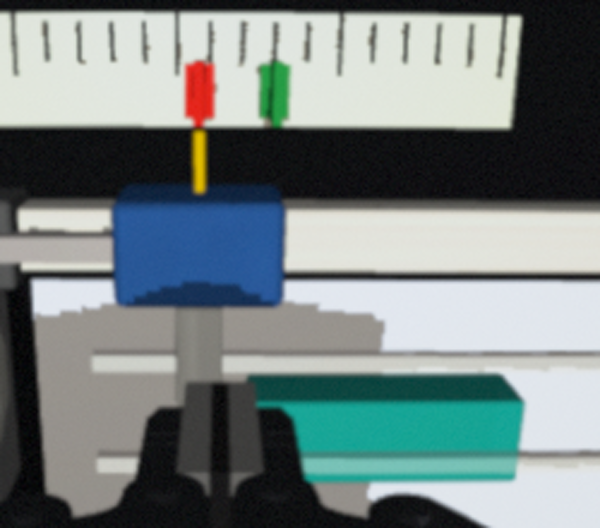

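The pointer (199,160) and red fin (199,125) line up. The bar lies flat in its channel with its end by the stop arm, and the arm is clear at z = 122 mm.

```bash
python3 -c "
from rig import *
print(sign_off(), sense()['clock'])"
```

```text
the job is handed in; nothing more can be done
the job is handed in; nothing more can be done
```

The stop is set with its pointer on the red marker, the glass bar is against the sprung buffer, and the job is handed in. The clock was at about 22 s of the 67 s allowed.

- **Setting the stop:** It started about 10 mm past red on the bar's side. I wound it back to about 13 mm beyond the marker, then wound it on in three steps, all towards the bar, letting go of the wheel after each.
- **Pressing the bar:** I pushed the teal bar with closed fingers until it met the buffer. I held it there for a little over a second at 9.5–10.0 N, then backed off slowly.

**Last checks**
- **Pointer:** An overhead wrist-camera picture after the press put it within about 0.3 mm of the red marker. That matches the reading taken before the press.
- **Bar:** It lay down in its channel. Its end at the buffer was hidden behind the fingers in the last picture, so I did not see that contact directly. A wrist-camera reading just after the press put the bar's end where the buffer tip should be.
- **Robot:** The tool was about 120 mm above the bench, touching nothing.
- **Disagreements:** The wrist and top cameras differed by 3–6 mm in absolute position. I set the pointer only from how it stood relative to the marker in the same picture. My colour measurement first picked up the red marker's foot instead of its fin. The overhead view put that right before the final setting.

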